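# Fit the ratchet cap on the generator's fuel tank

## Robot

A 7-joint arm with a two-finger parallel gripper is mounted at the origin on the work surface. World frame = base frame: x ahead of the robot, y to its left, z up, the work surface at z = 0. Lengths are in m, angles in rad, forces in N, time in s.
With the tool pointing down it reaches from about 0.425 to 0.875 m from the base axis. Payload 9.9 kg.
Tool frame: the origin (TCP) lies midway between the tips of the shut fingers; the grasp point (between the pads) lies 19 mm behind it; z points along the fingers, y is the direction in which the jaws open and shut (so a half turn about z gives the same grasp; the last joint's range is limited). The gripper opens to 85 mm and grips with 20 to 120 N. Pads are 22 mm wide; open, the fingers measure 114 mm over their backs; the gripper's body (76 mm by 85 mm) begins 54 mm behind the grasp point. The pads swing forward as they close: fully open they stand 13 mm farther back than shut.
Start: joints at [1.136, 0.576, 0.025, 1.437, -0.015, 1.129, -0.057], TCP at [0.232, -0.634, 0.231] pointing down, gripper open.
Joint ranges: [-2.76, 2.76], [-0.34, 2.15], [-1.52, 1.57], [0.19, 2.46], [-1.09, 4.23], [0.17, 1.99], [-2.82, 2.82]. Speed limits (rad/s): [2.22, 2.22, 3.01, 3.01, 3.14, 3.14, 3.14].

## Interface

Orientations are given as a unit quaternion [w, x, y, z].
In Python, from plant import bot, optics gives the robot as it stands.
- The arm moves only by the shell command python3 -m pendant 'ROWS' [OPENING]. ROWS is JSON, a list of rows, each an object of numbers: "tx", "ty", "tz": the shift along the tool's x, y, z in mm; "yaw": the turn about the tool's z in degrees. A call has 1 to 5 rows; each row is the pose to reach, as a shift and turn from the pose commanded when the call began, along the tool's axes at that moment; what a row does not reach only later rows make up. A row lasts 1/8 s, in which the tool goes at most 62.5 mm and 10.7 degrees, less where a joint would pass 70% of its speed; a pose out of reach is approached as far as the arm can. A call with a gripper value outside its range is refused whole. OPENING is the closure, from -1 (fully open) to 1 (shut), so that 0 is half open, set as the call begins (- or left out, the last holds). The fingers move at their own pace and stop on an object; the grip force is fixed at half the most. Time passes only in rows, so rows that repeat a pose let the fingers close. It gives the time, the measured TCP pose, the force and the opening at its end, in the units of the state.
- bot.get_obs(): the state, without advancing time (a new reading comes with each control period).
- optics.read_camera(name): name is "scene" or "top" or "wrist"; returns the picture (480x640x3 uint8, blue, green, red); there is no depth.
- optics.camera_info(name): a dict with "intrinsics" (3x3 intrinsics, pixels), "k1" (the pictures are not rectified: a ray, as slopes to the right and down, at radius r is drawn at 1 + k1 r^2 times it, then the intrinsics apply), "origin" and "orientation" of the camera in the world. Camera axes: x right, y up, looking along -z (the intrinsics and any distortion apply to the point x, -y, -z); pixel columns grow to the right and rows downward; lengths in m; the calibration is good to about 2 mm. A picture is of the moment at which its call begins: read the wrist's pose just before it. camera_info takes no time and is no camera call; for the wrist camera it gives the pose at the moment of the call.
- bot.hand_in(): hands the job in, once; it reports no verdict.
The state is a dict: "time_s": time; "qpos": joint angles; "joint_vel": joint speeds; "effort": joint torques, N m; "ee_pos": TCP position; "tool_rot": TCP orientation; "contact_force": force on the tool from outside, world axes, zero at the start; "torque": the same for the moment, N m; "finger_gap": finger opening in m.
Only numpy, scipy, OpenCV 4.12 (cv2) and the standard library are available. Lean on these libraries where they do the work, as an engineer would, in place of code of your own. Each camera call takes 0.05 s, during which the arm holds its last target.

## Task

Close the generator's fuel tank: set its cap into the filler neck with the two prongs through the two notches, press it down firmly but gently against the springy seal, and turn it clockwise until it is locked under the neck's flange and you feel its ratchet click. One click is enough and two are the most it should get; do not crush the seal, and leave the cap locked on the neck and the other things on the bench alone.

Things in the scene. Friction and masses are not known exactly. Their poses are not given: they have to be found in the camera images.
- cap: the loose fuel cap, dark grey plastic, 76 mm across, 56 mm tall, about 0.14 kg, standing upright on its nose on the bench. Origin: centre of its underside; z up through the cap. Its knurled shell reaches from z = 16 to 34 mm, with an upright grip bar on top. Below it is a grey plug: a flange 67 mm across whose underside, at z = 18 mm, lands on the seal, and a stem 37 mm across, its lowest 5 mm tapering to 28 mm
- grip (a point): middle of the cap's grip bar, on the cap's axis at z = 45 mm. The bar is 66 mm long along x, 18 mm thick along y, and stands from z = 34 to 56 mm on the flat top of the shell. x, y, z as the cap's
- prongs (a point): a point of the plug, on the cap's axis, level with the underside of its two prongs (5 mm above the cap's origin). The prongs point along this point's +x and -x, reach 26.5 mm from the axis, are 12 mm wide and 5 mm thick. At the start its x is the cap's x: the prongs lie under the bar's ends. The cap may go in either way round
- clutch (a joint): the cap's slip clutch: how far the grip has turned clockwise (from above) past the plug, rad; 0 at the start; a click every 0.314 rad. Turned clockwise, grip and plug move as one until the plug is held fast; then the torque climbs to about 0.5 N m, falls away as a tooth is ridden over, and it clicks, by 0.31, 0.63 and so on. Turned the other way the grip always carries the plug along
- neck (a point): centre of the filler neck's mouth, on the upper face of its steel flange, 165 mm above the bench; z up, x along the line of the two notches. The flange is 4 mm thick and 69 mm across, its hole 42 mm. Room for 22 mm below its upper face. Turned clockwise under the flange, the prongs meet hidden end stops 0.65 to 1.95 rad on, differently from neck to neck; the other way they are blocked at once
- notch (a point): the middle of one of the flange's two opposite notches (the other lies 51 mm off, across the hole), 25.5 mm from the neck's centre along its +x; each is about 18 mm wide and reaches 29.5 mm from the centre. If the prongs miss the notches the cap's origin stops 5 mm below point neck; with the prongs in them, and not pressed, 11.5 mm below
- tank: the generator's grey sheet-steel fuel tank, fixed, on two wooden bearers: 200 mm (x) by 280 mm (y) with a seam rim 222 by 302 mm; its top is 143 mm above the bench. Origin: on the bench under its middle. The filler neck stands on its top at x = 0, y = +55 mm, a round fuel gauge 48 mm across at x = 30, y = -75 mm
- seal: black rubber ring round the neck's mouth, 67 mm across; origin at the centre of its upper face, 6.5 mm above point neck when free. Sprung: 5 N per mm for 3.5 mm, then solid; crushed above 40 N. Pressed 2.5 mm (12.5 N) or more, the prongs come below the flange and turn (0.1 N m); pressed less, the notches hold them and the ratchet clicks too early. Turned 0.65 rad, the cap stays down by itself, origin 14 mm below point neck
- funnel: bystander: grey funnel standing upside down, 92 mm across, 100 mm tall. Origin: centre of its underside
- jar: bystander: small glass jar with a steel lid, 60 mm across, 75 mm tall. Origin: centre of its underside
- screwdriver: bystander: screwdriver lying on the bench, about 0.2 m long, its blade towards its own +x. Origin: under its middle
There are look-alikes about, which are no part of the job. Leave any brown, red or turquoise look-alike of the cap alone.

How it is judged:
On the way, in this order (a step that is already met when the one before it is completed fails the run):
1. the cap sits in the filler neck, its prongs in the notches (horizontal distance between cap and neck below 0.005 m and z of cap in the frame of neck below -0.009 m), for 0.05 s.
2. the ratchet has clicked with the prongs locked under the flange (z of cap in the frame of neck below -0.0128 m and value of joint clutch above 0.24 rad), for 0.05 s.
At the end, for the whole second after the job is handed in: the cap is on the neck, upright within 0.12 rad and centred within 5 mm, its prongs locked under the flange (origin at least 12.8 mm below the neck's mouth), the ratchet advanced one or two clicks (clutch between 0.24 and 0.79 rad), at rest (under 0.02 m/s); funnel, jar and screwdriver not moved (all of step 2 and horizontal distance between cap and neck below 0.005 m and angle between cap's own z axis and vertical below 0.12 rad and value of joint clutch below 0.79 rad and linear speed of cap below 0.02 m/s); the robot touches nothing.
It fails at once if the ratchet was turned on past two clicks (value of joint clutch above 0.79 rad).
It fails at once if the seal was pressed with more than 40 N (contact force between cap and seal above 40 N).
It fails at once if a bystander was moved by more than 20 mm (distance of any of funnel, jar, screwdriver from where it was at the start of the episode above 0.02 m).
It also fails if it takes over 72 s, if anything falls off the work surface, if the arm or the gripper's body presses on something with over 40 N, if the wrist force passes 120 N, or if a joint passes its speed limit or range.

## Working session

There is one attempt and no reset: what is moved stays moved. The work goes in short steps, Python scripts to look and compute and a shell command to move; the robot and the scene stay as the last step left them, time stands still between calls to the robot, and variables do not carry over. Pictures are saved under pics/ and viewed, and the job is handed in when it is done.

```bash
ls; mkdir -p pics
python3 - <<'E'
from plant import bot, optics
import cv2
print(bot.get_obs())
for n in ["scene","top","wrist"]:
    i=optics.camera_info(n); print(n,i)
    cv2.imwrite(f"pics/{n}0.png",optics.read_camera(n))
E
```

```text
pics
{'time_s': 0.0, 'qpos': array([ 1.13617977,  0.57655722,  0.02481072,  1.43791261, -0.01497969,
        1.12902937, -0.05647438]), 'joint_vel': array([-0.00186964,  0.00126682,  0.00070072, -0.00096841, -0.00038804,
        0.00121094, -0.00010316]), 'effort': array([ 7.40065079e-04, -7.65756440e+01,  2.25055575e+00, -2.85959619e+01,
        1.53962203e-02,  1.29184345e-02,  1.06482861e-05]), 'ee_pos': array([ 0.23182953, -0.63344208,  0.23042343]), 'tool_rot': array([-8.38856002e-04,  9.84646600e-01,  1.74557530e-01, -1.94990652e-04]), 'contact_force': array([ 0.20305816, -0.34454255,  0.65236838]), 'torque': array([ 0.01554417, -0.00744475, -0.01669715]), 'finger_gap': 0.08544478716162272}
scene {'intrinsics': array([[578.37885102,   0.        , 320.83619087],
       [  0.        , 578.37885102, 243.97725265],
       [  0.        ,   0.        ,   1.        ]]), 'k1': -0.06294619091063836, 'origin': array([1.08881011, 0.80765611, 1.1371494 ]), 'orientation': array([0.22521293, 0.09373932, 0.39988852, 0.88350509])}
top {'intrinsics': array([[501.20043307,   0.        , 321.05394389],
       [  0.        , 501.20043307, 240.11710884],
       [  0.        ,   0.        ,   1.        ]]), 'k1': -0.1328352760530648, 'origin': array([ 0.39445817, -0.19041267,  1.27200765]), 'orientation': array([-0.69513534, -0.04379593,  0.05540233,  0.71540154])}
wrist {'intrinsics': array([[348.767187  ,   0.        , 316.95498501],
       [  0.        , 348.767187  , 233.58374515],
       [  0.        ,   0.        ,   1.        ]]), 'k1': -0.02527988436191282, 'origin': array([ 0.301386  , -0.60818899,  0.37348273]), 'orientation': array([ 0.81073253, -0.12134347,  0.08480706, -0.56638881])}
```

View pics/scene0.png

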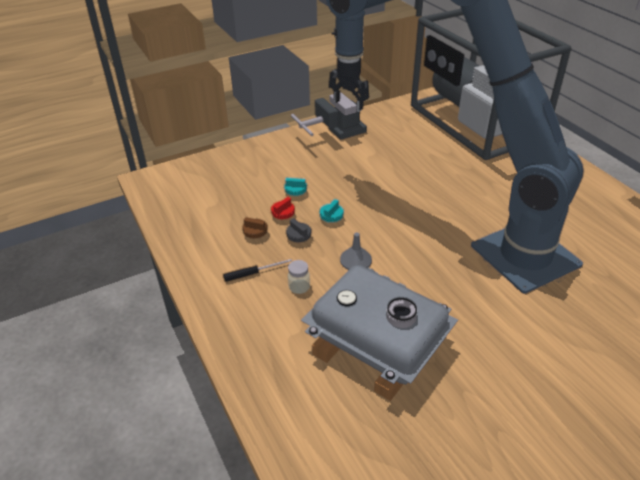

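View pics/top0.png

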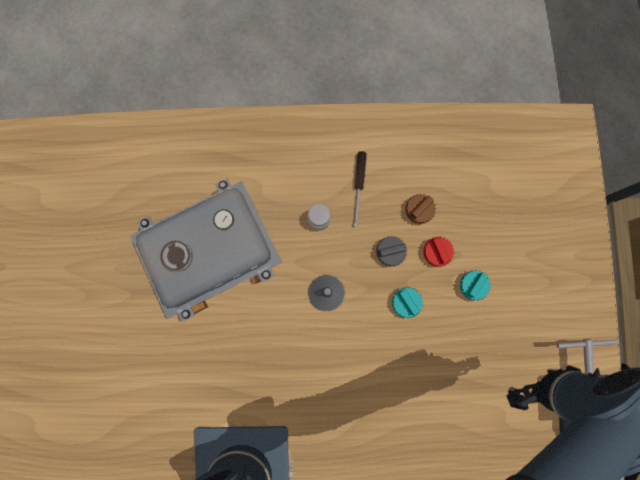

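View pics/wrist0.png

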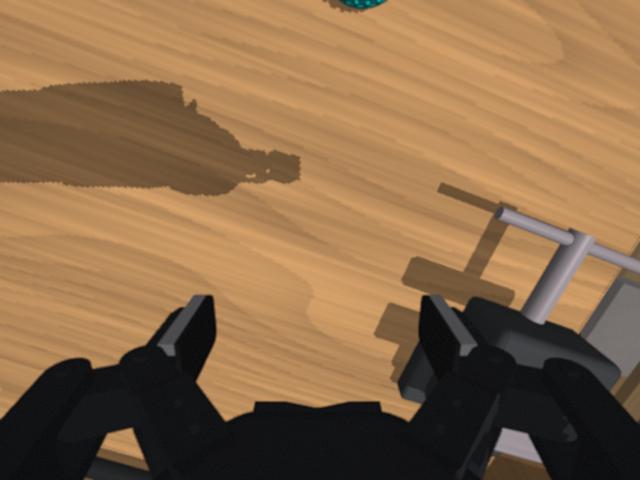

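The grey cap is at about (391,251) in the top view and (299,232) in the scene view. The neck is at about (176,256) top and (401,312) scene. There is a vise-like fixture near the gripper. Next I'll measure positions.

```bash
cat > h.py <<'E'
import numpy as np, cv2
from scipy.spatial.transform import Rotation as R
def rot(q): return R.from_quat([q[1],q[2],q[3],q[0]]).as_matrix()
def ray(info,uv):
    K=info["intrinsics"]; d=np.array([(uv[0]-K[0,2])/K[0,0],(uv[1]-K[1,2])/K[1,1]])
    s=d.copy()
    for _ in range(30): s=d/(1+info["k1"]*(s@s))
    return rot(info["orientation"])@np.array([s[0],-s[1],-1.])
def plane(info,uv,z):
    r=ray(info,uv); o=info["origin"]; return o+r*(z-o[2])/r[2]
def proj(info,P):
    p=rot(info["orientation"]).T@(np.asarray(P)-info["origin"]); s=np.array([p[0],-p[1]])/-p[2]
    s=s*(1+info["k1"]*(s@s)); K=info["intrinsics"]; return K[0,0]*s[0]+K[0,2],K[1,1]*s[1]+K[1,2]
def tri(i1,u1,i2,u2):
    A=[];b=[]
    for i,u in((i1,u1),(i2,u2)):
        r=ray(i,u); r/=np.linalg.norm(r); M=np.eye(3)-np.outer(r,r); A.append(M); b.append(M@i["origin"])
    return np.linalg.lstsq(np.vstack(A),np.hstack(b),rcond=None)[0]
E
python3 - <<'E'
from h import *
from plant import optics
T=optics.camera_info("top");im=cv2.imread("pics/top0.png")
a=cv2.resize(im[225:277,365:417],None,fx=8,fy=8,interpolation=cv2.INTER_CUBIC)
b=cv2.resize(im[230:282,150:202],None,fx=8,fy=8,interpolation=cv2.INTER_CUBIC)
cv2.imwrite("pics/c0.png",np.hstack([a,b]))
s=cv2.imread("pics/scene0.png")
cv2.imwrite("pics/c1.png",np.hstack([cv2.resize(s[210:250,275:325],None,fx=8,fy=8,interpolation=cv2.INTER_CUBIC),cv2.resize(s[290:330,375:425],None,fx=8,fy=8,interpolation=cv2.INTER_CUBIC)]))
print("cap",plane(T,(391,251),.034),"neck",plane(T,(176,256),.1715))
for n,p,z in [("brown",(420,209),.05),("red",(439,252),.05),("tq",(408,303),.05),("funnel",(326,292),0.),("jar",(318,218),.07)]: print(n,plane(T,p,z))
E
```

```text
cap [ 0.53683561 -0.38732855  0.034     ] neck [0.5230118  0.11275192 0.1715    ]
brown [ 0.63873857 -0.46336926  0.05      ]
red [ 0.52899709 -0.50482799  0.05      ]
tq [ 0.40606566 -0.4206299   0.05      ]
funnel [ 0.44104949 -0.22259847  0.        ]
jar [ 0.61869866 -0.20690616  0.07      ]
```

View pics/c0.png

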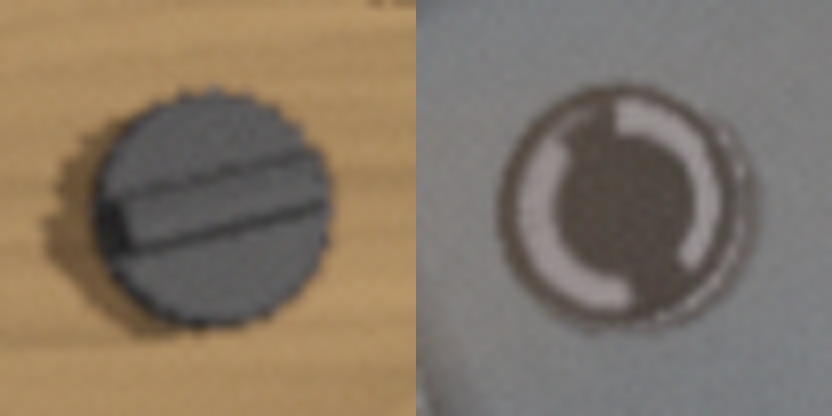

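View pics/c1.png

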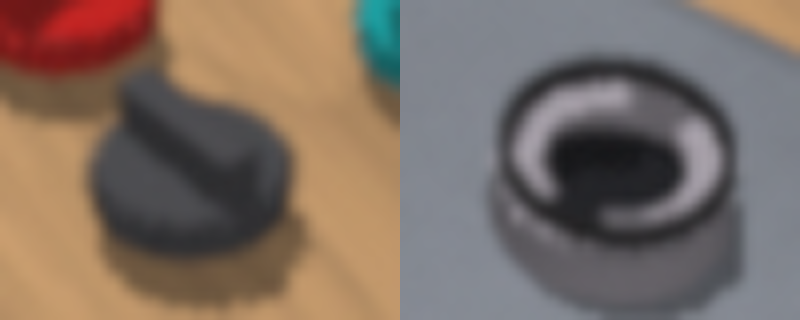

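```bash
python3 -m pendant '[{"tz":-50},{"tz":-60,"tx":50,"ty":-20,"yaw":-10},{"tz":-60,"tx":110,"ty":-40,"yaw":-20},{"tz":-60,"tx":170,"ty":-60,"yaw":-30},{"tz":-60,"tx":220,"ty":-70,"yaw":-40}]'
```

```text
schema error: expected keys tx, ty, tz, yaw
```

Run:
```python
from h import *
from plant import optics
T=optics.camera_info("top")
def P(u,v,ox,oy,z): return plane(T,(ox+(u+.5)/8-.5,oy+(v+.5)/8-.5),z)
a=P(110,200,365,225,.056)-P(300,152,365,225,.056); b=P(125,250,365,225,.056)-P(325,203,365,225,.056)
print(np.degrees(np.arctan2(a[1],a[0])),np.degrees(np.arctan2(b[1],b[0])))
c=P(590-416,118,150,230,.165)-P(664-416,283,150,230,.165); print(np.degrees(np.arctan2(c[1],c[0])))
```

```text
102.4952974119859 101.48564827135094
24.57914389981003
```

```bash
python3 -m pendant '[{"tx":0,"ty":0,"tz":-50,"yaw":0},{"tx":50,"ty":-20,"tz":-60,"yaw":-10},{"tx":100,"ty":-40,"tz":-60,"yaw":-20},{"tx":150,"ty":-60,"tz":-60,"yaw":-30},{"tx":200,"ty":-80,"tz":-60,"yaw":-40}]' -0.2
```

```text
time_s: 0.78
ee_pos: [0.3933, -0.4887, 0.2912]
tool_rot: [-0.0, 0.864, 0.503, -0.0]
contact_force: [-0.0, -1.0, 0.3]
finger_gap: 0.0511
```

```bash
python3 -m pendant '[{"tx":25,"ty":32,"tz":0,"yaw":-10},{"tx":50,"ty":65,"tz":10,"yaw":-20},{"tx":75,"ty":97,"tz":20,"yaw":-30},{"tx":101,"ty":129,"tz":40,"yaw":-40},{"tx":101,"ty":129,"tz":40,"yaw":-42}]'
python3 -m pendant '[{"tx":0,"ty":0,"tz":0,"yaw":0},{"tx":0,"ty":0,"tz":0,"yaw":0}]'
python3 - <<'E'
from plant import bot, optics
import cv2,pickle
i=optics.camera_info("wrist"); im=optics.read_camera("wrist"); o=bot.get_obs()
pickle.dump((i,o),open("w1.pkl","wb")); cv2.imwrite("pics/w1.png",im); print(o["ee_pos"],o["tool_rot"],o["qpos"],i["origin"])
E
```

```text
time_s: 1.4
ee_pos: [0.557, -0.4637, 0.248]
tool_rot: [-0.002, 0.626, 0.78, 0.001]
contact_force: [-0.6, 0.2, 0.2]
finger_gap: 0.0513
time_s: 1.65
ee_pos: [0.5534, -0.4679, 0.2521]
tool_rot: [0.0, 0.63, 0.777, -0.0]
contact_force: [0.7, 0.1, -0.0]
finger_gap: 0.0512
[ 0.55348756 -0.46779963  0.25220691] [ 5.33469504e-04  6.29705600e-01  7.76833577e-01 -4.07145306e-04] [ 0.81379917  0.65586782 -0.34791547  1.24212162  0.21984432  1.27903521
  0.67838267] [ 0.5372076  -0.39473073  0.3949604 ]
```

View pics/w1.png

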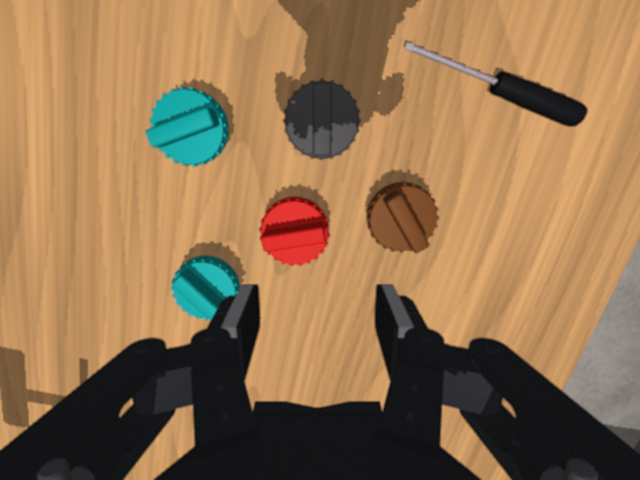

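The dark cap is at about (322,119) and its bar runs nearly along the image's vertical, so the heading is close. I'll enlarge the crop to measure it.

Run:
```python
from h import *
import pickle
i,o=pickle.load(open("w1.pkl","rb")); im=cv2.imread("pics/w1.png")
c=im[70:170,272:372]
c=cv2.resize(c,None,fx=6,fy=6,interpolation=cv2.INTER_CUBIC); c=np.clip(c.astype(float)*1.8,0,255).astype(np.uint8)
cv2.imwrite("pics/w1c.png",c)
print(plane(i,(322,119),.034))
```

```text
[ 0.54083704 -0.38724817  0.034     ]
```

View pics/w1c.png

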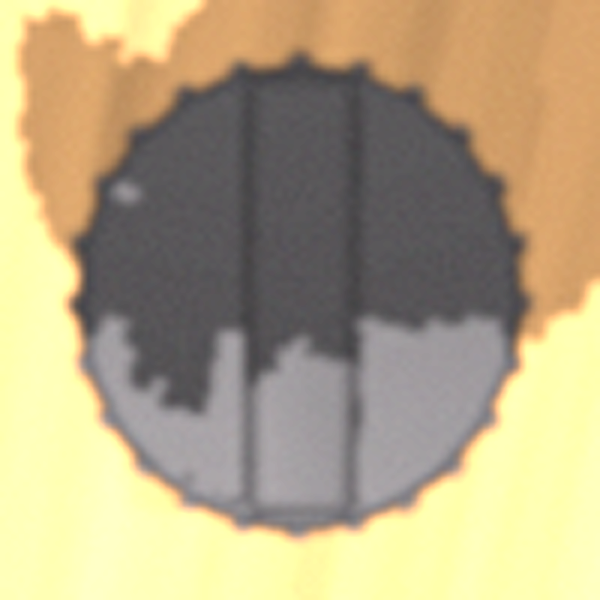

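Run:
```python
from h import *
import pickle
from plant import bot,optics
i,o=pickle.load(open("w1.pkl","rb"))
f=lambda u,v,z: plane(i,(272+(u+.5)/6-.5,70+(v+.5)/6-.5),z)
C=f(300,296,.033); print("shell",C)
A=f(302.5,90,.056);B=f(301,500,.056); d=A-B; h=np.degrees(np.arctan2(d[1],d[0])); print("bar",(A+B)/2,h, np.linalg.norm(d))
T=optics.camera_info("top"); print("top",plane(T,(391.1,250.6),.034))
o=bot.get_obs(); M=rot(o["tool_rot"]); hx=np.degrees(np.arctan2(M[1,0],M[0,0])); print("head",hx)
print((M.T@(C-o["ee_pos"]))*1000)
```

```text
shell [ 0.54042755 -0.38723587  0.033     ]
bar [ 0.54061504 -0.38825836  0.056     ] 101.95086220757163 0.060459163419968244
top [ 0.53783408 -0.38762914  0.034     ]
head 101.94316634996538
[ 81.81649828   3.88605122 219.09749521]
```

```bash
python3 -m pendant '[{"tx":45,"ty":2,"tz":0,"yaw":0},{"tx":82,"ty":3,"tz":40,"yaw":0},{"tx":82,"ty":3,"tz":90,"yaw":0},{"tx":82,"ty":3,"tz":145,"yaw":0},{"tx":82,"ty":3,"tz":165,"yaw":0}]'
python3 -m pendant '[{"tx":0,"ty":0,"tz":15,"yaw":0},{"tx":0,"ty":0,"tz":30,"yaw":0},{"tx":0,"ty":0,"tz":43,"yaw":0},{"tx":0,"ty":0,"tz":46,"yaw":0},{"tx":0,"ty":0,"tz":47,"yaw":0}]'
python3 - <<'E'
from plant import bot, optics
import cv2
o=bot.get_obs(); print(o["ee_pos"],o["contact_force"])
cv2.imwrite("pics/w2.png",optics.read_camera("wrist"))
E
```

```text
time_s: 2.33
ee_pos: [0.538, -0.3859, 0.0838]
tool_rot: [-0.002, 0.629, 0.777, -0.001]
contact_force: [0.7, 0.1, 0.8]
finger_gap: 0.051
time_s: 2.95
ee_pos: [0.5404, -0.3861, 0.0395]
tool_rot: [0.0, 0.629, 0.778, 0.0]
contact_force: [1.4, 0.1, -0.0]
finger_gap: 0.0513
[ 0.54043062 -0.38605796  0.03950472] [ 1.36748073  0.1299949  -0.02683914]
```

View pics/w2.png

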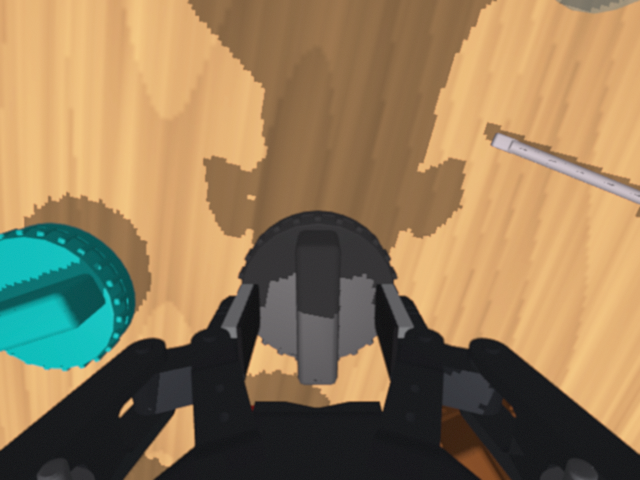

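The bar (about x 297–340) is centred between the fingers, so I'll close.

```bash
python3 -m pendant '[{"tx":0,"ty":0,"tz":0,"yaw":0},{"tx":0,"ty":0,"tz":0,"yaw":0},{"tx":0,"ty":0,"tz":0,"yaw":0},{"tx":0,"ty":0,"tz":0,"yaw":0},{"tx":0,"ty":0,"tz":0,"yaw":0}]' 1
python3 -c "
from plant import bot
o=bot.get_obs(); print(o['ee_pos'],o['contact_force'],o['torque'])"
```

```text
time_s: 3.62
ee_pos: [0.5405, -0.3862, 0.0399]
tool_rot: [0.0, 0.629, 0.778, 0.0]
contact_force: [-1.1, -0.1, 5.6]
finger_gap: 0.016
[ 0.54052672 -0.3861599   0.03987677] [-1.08008815 -0.13837137  5.62424835] [ 0.0302464   0.24769029 -0.03233248]
```

```bash
python3 -m pendant '[{"tx":0,"ty":0,"tz":-30,"yaw":0},{"tx":0,"ty":0,"tz":-85,"yaw":0},{"tx":0,"ty":0,"tz":-140,"yaw":0},{"tx":0,"ty":0,"tz":-195,"yaw":0},{"tx":0,"ty":0,"tz":-250,"yaw":-5}]'
python3 -m pendant '[{"tx":40,"ty":14,"tz":0,"yaw":-8},{"tx":88,"ty":30,"tz":0,"yaw":-18},{"tx":136,"ty":46,"tz":0,"yaw":-28},{"tx":184,"ty":63,"tz":0,"yaw":-38},{"tx":232,"ty":79,"tz":0,"yaw":-48}]'
```

```text
time_s: 4.25
ee_pos: [0.5398, -0.3857, 0.2908]
tool_rot: [-0.0, 0.593, 0.805, -0.0]
contact_force: [0.6, 0.1, -2.1]
finger_gap: 0.0166
time_s: 4.88
ee_pos: [0.5471, -0.1394, 0.2891]
tool_rot: [-0.0, 0.213, 0.977, -0.0]
contact_force: [1.2, 0.9, -0.6]
finger_gap: 0.0166
```

```bash
python3 -m pendant '[{"tx":14,"ty":58,"tz":0,"yaw":-10},{"tx":28,"ty":115,"tz":0,"yaw":-20},{"tx":42,"ty":172,"tz":0,"yaw":-30},{"tx":55,"ty":230,"tz":0,"yaw":-40},{"tx":67,"ty":287,"tz":0,"yaw":-49}]'
python3 -m pendant '[{"tx":0,"ty":0,"tz":0,"yaw":0},{"tx":0,"ty":0,"tz":0,"yaw":0},{"tx":0,"ty":0,"tz":0,"yaw":0}]'
python3 - <<'E'
from plant import bot, optics
import cv2,pickle
i=optics.camera_info("wrist"); im=optics.read_camera("wrist"); o=bot.get_obs()
pickle.dump((i,o),open("w3.pkl","wb")); cv2.imwrite("pics/w3.png",im); print(o["ee_pos"],o["tool_rot"],o["qpos"],i["origin"])
E
```

```text
time_s: 5.5
ee_pos: [0.6077, 0.149, 0.289]
tool_rot: [-0.0, -0.211, 0.977, -0.0]
contact_force: [0.4, -0.5, -1.7]
finger_gap: 0.0165
time_s: 5.88
ee_pos: [0.6077, 0.1458, 0.2891]
tool_rot: [-0.0, -0.208, 0.978, -0.001]
contact_force: [-0.5, -0.6, -1.6]
finger_gap: 0.0166
[0.60772734 0.14585406 0.28922562] [-1.21921415e-04 -2.07524441e-01  9.78229714e-01 -4.67338341e-04] [ 0.19647178  0.56282103 -0.87021359  1.46871425  0.43633433  1.31257782
  1.2797209 ] [0.53868037 0.11545042 0.43208453]
```

View pics/w3.png

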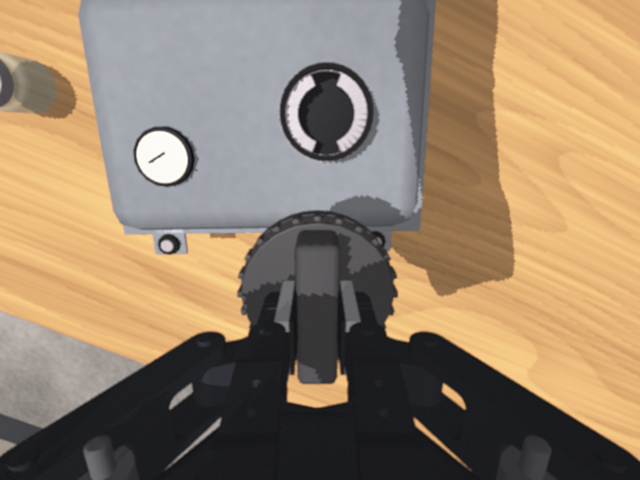

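The neck is at about (327,112), with the notches near (327,76) and (321,149). The cap is held with its bar centred at about x 317.

Run:
```python
from h import *
im=cv2.imread("pics/w3.png")
c=cv2.resize(im[55:170,270:385],None,fx=5,fy=5,interpolation=cv2.INTER_CUBIC); cv2.imwrite("pics/w3c.png",c)
```

```text
(no output)
```

View pics/w3c.png

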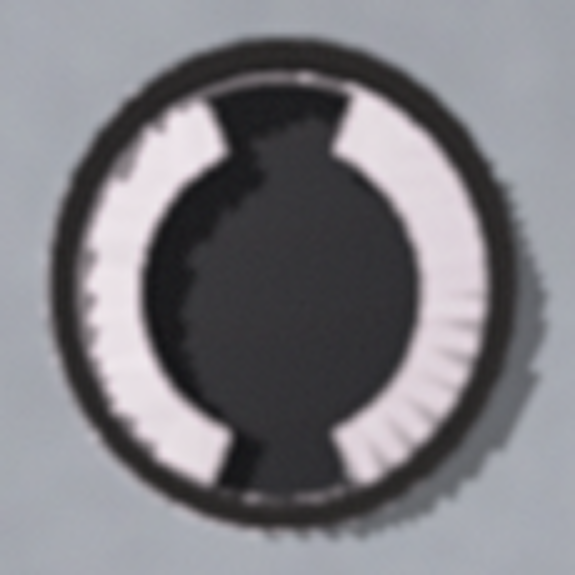

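Run:
```python
from h import *
import pickle
i,o=pickle.load(open("w3.pkl","rb"))
f=lambda u,v,z: plane(i,(270+(u+.5)/5-.5,55+(v+.5)/5-.5),z)
to=(f(280,97,.165),f(284.5,486,.165)); ti=(f(279,149,.165),f(283,432,.165))
for a,b in (to,ti): d=a-b; print("notch mid",(a+b)/2,np.linalg.norm(d),np.degrees(np.arctan2(d[1],d[0])))
print("hole",(f(142,285,.165)+f(420,285,.165))/2, np.linalg.norm(f(142,285,.165)-f(420,285,.165)))
L=[f(52,285,.1715),f(517,285,.1715),f(285,38,.1715),f(285,527,.1715)]
print("seal",np.mean(L,0),np.linalg.norm(L[0]-L[1]),np.linalg.norm(L[2]-L[3]))
M=rot(o["tool_rot"]); print("head",np.degrees(np.arctan2(M[1,0],M[0,0])))
im=cv2.imread("pics/w3.png"); cv2.imwrite("pics/w3d.png",cv2.resize(im[200:400,230:410],None,fx=3,fy=3,interpolation=cv2.INTER_CUBIC))
```

```text
notch mid [0.52787045 0.11719377 0.165     ] 0.053805724984620634 -154.9186739009929
notch mid [0.52749519 0.11681945 0.165     ] 0.03911395963439305 -154.77542529846934
hole [0.52643013 0.11632818 0.165     ] 0.04033905582169475
seal [0.52688276 0.11696182 0.1715    ] 0.06584886619932885 0.06585243150133342
head -156.0453728382707
```

View pics/w3d.png

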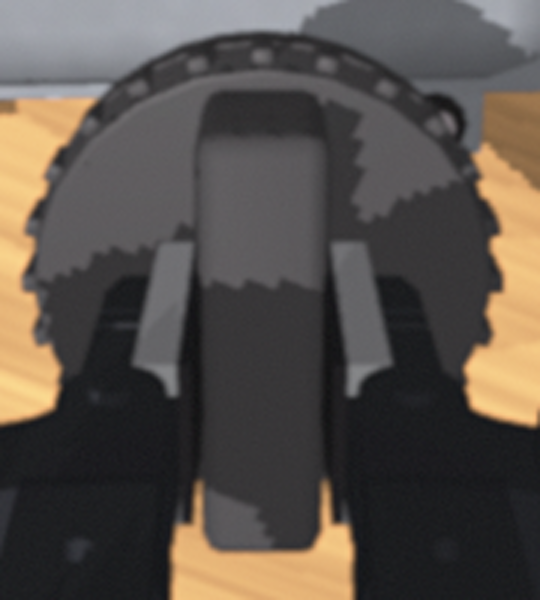

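Run:
```python
from h import *
import pickle
from plant import optics
i,o=pickle.load(open("w3.pkl","rb"))
M=rot(o["tool_rot"]); e=o["ee_pos"]
f=lambda u,v,z: plane(i,(230+(u+1/2)/3-.5,200+(v+.5)/3-.5),z)
z=e[2]+.0165
for u,v in((261,140),(261.5,545)): print("bar end tool mm",M.T@(f(u,v,z)-e)*1000)
# shell top arc z=34: points on circle
zz=e[2]-.0395+.034
P=np.array([M.T@(f(u,v,zz)-e)*1000 for u,v in((40,230),(80,150),(150,95),(262,72),(375,97),(450,155),(490,230))])
A=np.c_[2*P[:,:2],np.ones(len(P))]; s=np.linalg.lstsq(A,(P[:,:2]**2).sum(1),rcond=None)[0]; print("shell c",s[:2],np.sqrt(s[2]+s[:2]@s[:2]))
N=np.array([.5270,.1169,.165]); print("neck tool",M.T@(N-e)*1000)
T=optics.camera_info("top"); print("top neck",plane(T,(175.8,255.5),.1715))
```

```text
bar end tool mm [ 31.67873499  -0.16182362 -16.48616679]
bar end tool mm [-30.82811419  -0.08351508 -16.51326881]
shell c [-1.58897681  0.21450529] 36.45787922504544
neck tool [ 85.476067     6.4235157  124.25709995]
top neck [0.52414273 0.11321489 0.1715    ]
```

```bash
python3 -m pendant '[{"tx":0,"ty":0,"tz":35,"yaw":-1},{"tx":0,"ty":0,"tz":70,"yaw":-1},{"tx":0,"ty":0,"tz":70,"yaw":-1},{"tx":0,"ty":0,"tz":70,"yaw":-1},{"tx":0,"ty":0,"tz":70,"yaw":-1}]'
python3 - <<'E'
from plant import bot, optics
import cv2,pickle
i=optics.camera_info("wrist"); im=optics.read_camera("wrist"); o=bot.get_obs()
pickle.dump((i,o),open("w4.pkl","wb")); cv2.imwrite("pics/w4.png",im); print(o["ee_pos"],o["tool_rot"],i["origin"])
cv2.imwrite("pics/w4c.png",cv2.resize(im[40:200,250:410],None,fx=3.5,fy=3.5,interpolation=cv2.INTER_CUBIC))
E
```

```text
time_s: 6.55
ee_pos: [0.6083, 0.1478, 0.221]
tool_rot: [0.001, -0.217, 0.976, 0.0]
contact_force: [0.4, -0.5, -1.0]
finger_gap: 0.0167
[0.60818626 0.14777249 0.22080549] [ 1.11184954e-03 -2.17096455e-01  9.76149523e-01  4.49219917e-05] [0.53950364 0.11584409 0.36379865]
```

View pics/w4.png

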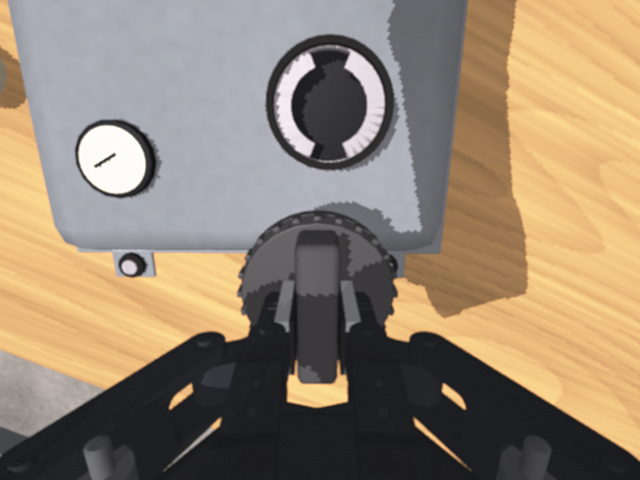

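View pics/w4c.png

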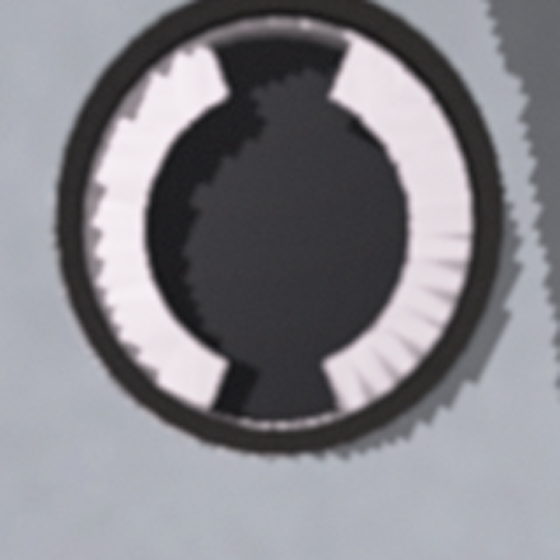

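Run:
```python
from h import *
import pickle
i,o=pickle.load(open("w4.pkl","rb")); j,_=pickle.load(open("w3.pkl","rb"))
M=rot(o["tool_rot"]); e=o["ee_pos"]
px=lambda u,v:(250+(u+.5)/3.5-.5,40+(v+.5)/3.5-.5)
qx=lambda u,v:(270+(u+.5)/5-.5,55+(v+.5)/5-.5)
f=lambda u,v,z: plane(i,px(u,v),z)
C=[((222,148),(228,97)),((335,150),(330,97)),((208,98),(208,42)),((352,97),(350,40)),((233,432),(230,362)),((333,432),(325,362)),((217,485),(210,410)),((352,487),(343,412)),((142,285),(145,228)),((420,285),(410,228))]
Q=np.array([tri(j,qx(*a),i,px(*b)) for a,b in C]); print(Q.round(4)); print("tri mean corners",Q[:8].mean(0))
G=np.array([f(*b,.165) for a,b in C]); print("plane mean corners",G[:8].mean(0),"hole",G[8:].mean(0),np.linalg.norm(G[8]-G[9]))
d=G[[0,1,2,3]].mean(0)-G[[4,5,6,7]].mean(0); print("notch head",np.degrees(np.arctan2(d[1],d[0])))
L=np.array([f(57,230,.1715),f(503,230,.1715),plane(i,(330,35.2),.1715),f(280,453,.1715)]); print("seal",L.mean(0),np.linalg.norm(L[0]-L[1]),np.linalg.norm(L[2]-L[3]))
print("head",np.degrees(np.arctan2(M[1,0],M[0,0])))
for N in (G[:8].mean(0),L.mean(0)): print("tool",M.T@(N-e)*1000)
```

```text
[[0.5106 0.1001 0.142 ]
 [0.5058 0.1158 0.1573]
 [0.508  0.0964 0.1659]
 [0.5008 0.1151 0.1749]
 [0.5476 0.1183 0.1798]
 [0.5419 0.1311 0.1781]
 [0.5557 0.119  0.173 ]
 [0.5476 0.1373 0.1731]
 [0.5347 0.0961 0.1393]
 [0.5186 0.1347 0.1682]]
tri mean corners [0.5272522  0.11663724 0.16801165]
plane mean corners [0.52767766 0.11711763 0.165     ] hole [0.5270273  0.11672459 0.165     ] 0.040680030482408154
notch head -154.73729967564313
seal [0.5275042  0.11719451 0.1715    ] 0.06628846180641969 0.06574699729098502
head -154.92285775676805
tool [86.03440035  6.37931699 55.61467387]
tool [86.14469534  6.51989517 49.11436067]
```

```bash
python3 -m pendant '[{"tx":30,"ty":2,"tz":0,"yaw":0},{"tx":60,"ty":5,"tz":0,"yaw":0},{"tx":86.5,"ty":6.5,"tz":0,"yaw":0},{"tx":86.5,"ty":6.5,"tz":0,"yaw":0},{"tx":86.5,"ty":6.5,"tz":0,"yaw":0}]'
python3 - <<'E'
from plant import bot, optics
import cv2
o=bot.get_obs(); print(o["ee_pos"],o["tool_rot"],o["contact_force"])
t=optics.read_camera("top"); s=optics.read_camera("scene")
cv2.imwrite("pics/ts5.png",np.hstack([cv2.resize(s[270:350,350:450],None,fx=4,fy=4,interpolation=cv2.INTER_CUBIC)])) if 0 else cv2.imwrite("pics/s5.png",cv2.resize(s[250:350,340:460],None,fx=5,fy=5,interpolation=cv2.INTER_CUBIC))
E
```

```text
time_s: 7.22
ee_pos: [0.5274, 0.117, 0.2201]
tool_rot: [0.001, -0.217, 0.976, -0.0]
contact_force: [0.2, -0.9, -1.7]
finger_gap: 0.0169
[0.52738475 0.11697077 0.2200768 ] [ 8.84481196e-04 -2.17109034e-01  9.76146959e-01 -1.73593188e-05] [ 0.17714203 -0.89271472 -1.68913206]
```

View pics/s5.png

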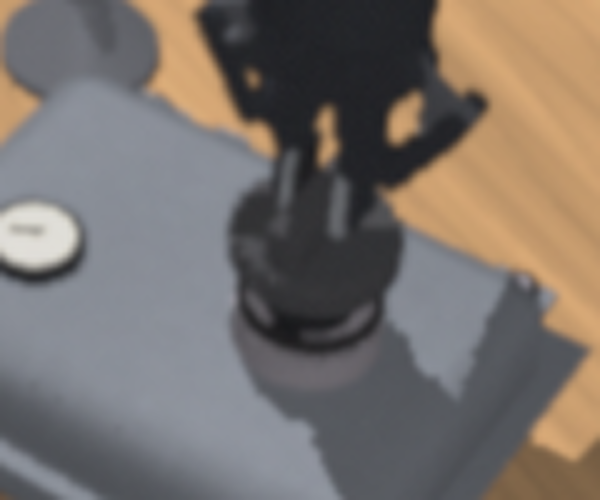

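The cap hangs over the neck and looks centred on it. Now I'll lower it.

```bash
python3 -m pendant '[{"tx":0,"ty":0,"tz":6,"yaw":0},{"tx":0,"ty":0,"tz":12,"yaw":0},{"tx":0,"ty":0,"tz":16,"yaw":0},{"tx":0,"ty":0,"tz":18,"yaw":0},{"tx":0,"ty":0,"tz":18,"yaw":0}]'
python3 -m pendant '[{"tx":0,"ty":0,"tz":2,"yaw":0},{"tx":0,"ty":0,"tz":4,"yaw":0},{"tx":0,"ty":0,"tz":4,"yaw":0}]'
python3 -c "
from plant import bot
o=bot.get_obs(); print(o['ee_pos'],o['contact_force'],o['torque'])"
```

```text
time_s: 7.95
ee_pos: [0.5264, 0.1167, 0.2011]
tool_rot: [-0.0, -0.217, 0.976, 0.0]
contact_force: [0.6, 0.2, -1.5]
finger_gap: 0.0166
time_s: 8.32
ee_pos: [0.5264, 0.1166, 0.1972]
tool_rot: [-0.0, -0.217, 0.976, -0.0]
contact_force: [-0.6, -0.0, -1.3]
finger_gap: 0.0166
[0.52641398 0.11662136 0.19717609] [-0.62039294 -0.02490491 -1.30966166] [ 0.01342482 -0.00120468 -0.05123372]
```

```bash
python3 -m pendant '[{"tx":0,"ty":0,"tz":1,"yaw":0},{"tx":0,"ty":0,"tz":2,"yaw":0},{"tx":0,"ty":0,"tz":3,"yaw":0},{"tx":0,"ty":0,"tz":3,"yaw":0}]'
python3 -m pendant '[{"tx":0,"ty":0,"tz":1,"yaw":0},{"tx":0,"ty":0,"tz":1,"yaw":0}]'
python3 -m pendant '[{"tx":0,"ty":0,"tz":1,"yaw":0},{"tx":0,"ty":0,"tz":1,"yaw":0}]'
python3 -c "
from plant import bot
o=bot.get_obs(); print(o['ee_pos'],o['contact_force'],o['torque'])"
```

```text
time_s: 8.82
ee_pos: [0.5265, 0.1167, 0.1942]
tool_rot: [-0.0, -0.217, 0.976, 0.0]
contact_force: [-0.4, 0.4, -1.5]
finger_gap: 0.0164
time_s: 9.07
ee_pos: [0.5265, 0.1167, 0.1933]
tool_rot: [0.0, -0.217, 0.976, 0.0]
contact_force: [0.2, 0.2, -0.9]
finger_gap: 0.0165
time_s: 9.32
ee_pos: [0.5266, 0.1168, 0.1925]
tool_rot: [0.0, -0.217, 0.976, 0.0]
contact_force: [-0.3, 0.1, 1.6]
finger_gap: 0.016
[0.52663804 0.11681231 0.19249911] [-0.27761298  0.05884698  1.58947601] [-0.09443904  0.11214765  0.01006795]
```

```bash
python3 -m pendant '[{"tx":0,"ty":0,"tz":1,"yaw":0},{"tx":0,"ty":0,"tz":1,"yaw":0}]'
python3 -m pendant '[{"tx":0,"ty":0,"tz":1,"yaw":0},{"tx":0,"ty":0,"tz":1,"yaw":0}]'
python3 -c "
from plant import bot
o=bot.get_obs(); print(o['ee_pos'],o['contact_force'],o['torque'])"
```

```text
time_s: 9.57
ee_pos: [0.5267, 0.1169, 0.1917]
tool_rot: [0.0, -0.217, 0.976, -0.0]
contact_force: [-0.3, 0.5, 5.2]
finger_gap: 0.0167
time_s: 9.82
ee_pos: [0.5269, 0.117, 0.191]
tool_rot: [0.001, -0.217, 0.976, 0.0]
contact_force: [-1.7, -0.1, 8.2]
finger_gap: 0.0161
[0.5269203  0.11702781 0.19095903] [-1.73827705 -0.12392686  8.18599154] [-0.17511647  0.27541611  0.02699825]
```

```bash
python3 -m pendant '[{"tx":0,"ty":0,"tz":1,"yaw":0},{"tx":0,"ty":0,"tz":1.7,"yaw":0},{"tx":0,"ty":0,"tz":1.7,"yaw":0}]'
python3 -c "
from plant import bot
o=bot.get_obs(); print(o['ee_pos'],o['contact_force'],o['torque'])"
```

```text
time_s: 10.2
ee_pos: [0.5273, 0.1172, 0.1899]
tool_rot: [0.001, -0.217, 0.976, -0.0]
contact_force: [-1.5, -1.0, 13.2]
finger_gap: 0.0166
[0.5272965  0.11722352 0.18985017] [-1.50513817 -1.00019267 13.18836798] [-0.27972902  0.34044693 -0.02221462]
```

```bash
python3 -m pendant '[{"tx":0,"ty":0,"tz":0.3,"yaw":2},{"tx":0,"ty":0,"tz":0.3,"yaw":4},{"tx":0,"ty":0,"tz":0.3,"yaw":6},{"tx":0,"ty":0,"tz":0.3,"yaw":7},{"tx":0,"ty":0,"tz":0.3,"yaw":7}]'
python3 -c "
from plant import bot
o=bot.get_obs(); print(o['ee_pos'],o['contact_force'],o['torque'])"
python3 -m pendant '[{"tx":0,"ty":0,"tz":0,"yaw":2},{"tx":0,"ty":0,"tz":0,"yaw":4},{"tx":0,"ty":0,"tz":0,"yaw":4}]'
python3 -c "
from plant import bot
o=bot.get_obs(); print(o['ee_pos'],o['contact_force'],o['torque'])"
```

```text
time_s: 10.82
ee_pos: [0.528, 0.1178, 0.1899]
tool_rot: [0.002, -0.157, 0.988, 0.0]
contact_force: [0.2, 1.9, 13.5]
finger_gap: 0.0163
[0.52798824 0.11775077 0.18990405] [ 0.21495907  1.93408201 13.53066084] [-0.01488126 -0.09473658 -0.01541474]
time_s: 11.2
ee_pos: [0.528, 0.1178, 0.1899]
tool_rot: [0.002, -0.122, 0.992, 0.0]
contact_force: [1.1, -0.7, 12.5]
finger_gap: 0.0165
[0.52803792 0.11777314 0.18992125] [ 1.0561566  -0.73434885 12.46050574] [ 0.02451257 -0.12729001 -0.0119192 ]
```

```bash
cat > o.py <<'E'
from plant import bot
import numpy as np
o=bot.get_obs(); q=o['tool_rot']; print(round(o['time_s'],2),'z',o['ee_pos'].round(4),'head',round(float(np.degrees(2*np.arctan2(q[2],q[1]))),1),'F',o['contact_force'].round(1),'mz',o['torque'].round(2))
E
python3 -m pendant '[{"tx":0,"ty":0,"tz":0.3,"yaw":2},{"tx":0,"ty":0,"tz":0.3,"yaw":4},{"tx":0,"ty":0,"tz":0.3,"yaw":4}]' >/dev/null; python3 o.py
python3 -m pendant '[{"tx":0,"ty":0,"tz":0,"yaw":2},{"tx":0,"ty":0,"tz":0,"yaw":4},{"tx":0,"ty":0,"tz":0,"yaw":4}]' >/dev/null; python3 o.py
```

```text
11.57 z [0.5281 0.1178 0.1897] head 190.1 F [ 1.7 -0.3 13.4] mz [ 0.   -0.2  -0.04]
11.95 z [0.5282 0.1178 0.1897] head 186.1 F [ 0.9 -0.3 13.9] mz [-0.05 -0.12  0.  ]
```

```bash
for k in 1; do python3 -m pendant '[{"tx":0,"ty":0,"tz":0,"yaw":2},{"tx":0,"ty":0,"tz":0,"yaw":4},{"tx":0,"ty":0,"tz":0,"yaw":6},{"tx":0,"ty":0,"tz":0,"yaw":6}]' >/dev/null; python3 o.py; done
python3 -m pendant '[{"tx":0,"ty":0,"tz":0,"yaw":2},{"tx":0,"ty":0,"tz":0,"yaw":4},{"tx":0,"ty":0,"tz":0,"yaw":6},{"tx":0,"ty":0,"tz":0,"yaw":6}]' >/dev/null; python3 o.py
python3 -m pendant '[{"tx":0,"ty":0,"tz":0,"yaw":2},{"tx":0,"ty":0,"tz":0,"yaw":4},{"tx":0,"ty":0,"tz":0,"yaw":6},{"tx":0,"ty":0,"tz":0,"yaw":6}]' >/dev/null; python3 o.py
```

```text
12.45 z [0.5282 0.1177 0.1897] head 180.1 F [-0.1  1.2 12.9] mz [-0.05 -0.2  -0.01]
12.95 z [0.5282 0.1177 0.1897] head 174.1 F [ 1.1 -0.  13.4] mz [-0.05 -0.21  0.01]
13.45 z [0.5282 0.1176 0.1897] head 168.1 F [ 0.8 -1.1 14.7] mz [-0.06 -0.21 -0.  ]
```

```bash
python3 -m pendant '[{"tx":0,"ty":0,"tz":0,"yaw":2},{"tx":0,"ty":0,"tz":0,"yaw":4}]' >/dev/null; python3 o.py
python3 -m pendant '[{"tx":0,"ty":0,"tz":0,"yaw":2},{"tx":0,"ty":0,"tz":0,"yaw":4}]' >/dev/null; python3 o.py
python3 - <<'E'
from plant import bot, optics
import cv2
cv2.imwrite("pics/w6.png",optics.read_camera("wrist"))
s=optics.read_camera("scene")
cv2.imwrite("pics/s6.png",cv2.resize(s[250:350,340:460],None,fx=5,fy=5,interpolation=cv2.INTER_CUBIC))
E
```

```text
13.7 z [0.5282 0.1176 0.1897] head 164.0 F [ 1.2 -1.5 14.3] mz [-0.13 -0.19  0.06]
13.95 z [0.5283 0.1175 0.1897] head 160.0 F [ 1.4 -0.5 14.6] mz [-0.16 -0.18  0.1 ]
```

View pics/w6.png

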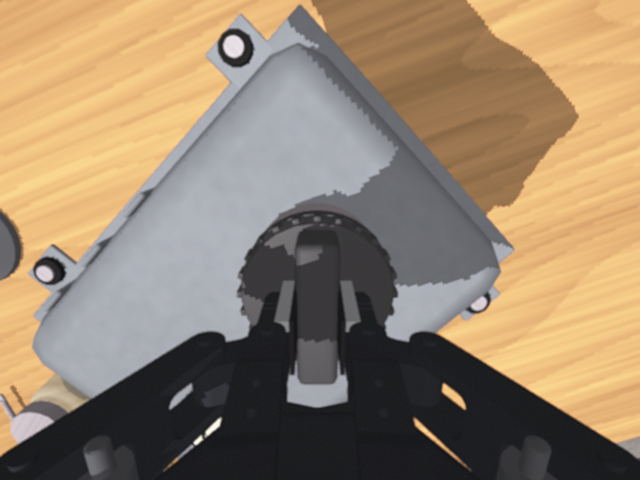

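View pics/s6.png

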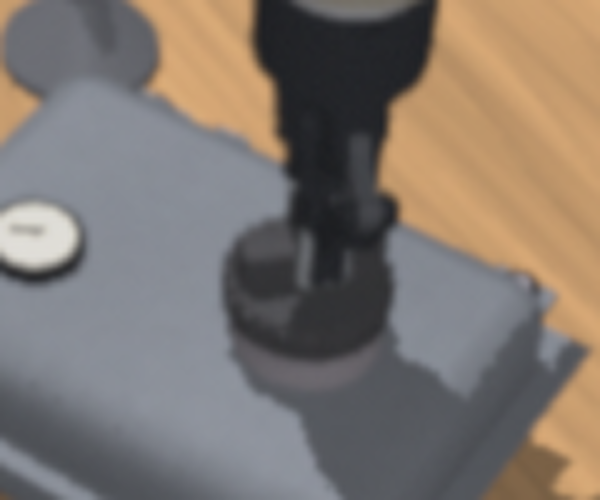

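```bash
python3 -m pendant '[{"tx":0,"ty":0,"tz":0,"yaw":2},{"tx":0,"ty":0,"tz":0,"yaw":3}]' >/dev/null; python3 o.py
python3 -m pendant '[{"tx":0,"ty":0,"tz":0,"yaw":2},{"tx":0,"ty":0,"tz":0,"yaw":3}]' >/dev/null; python3 o.py
python3 -m pendant '[{"tx":0,"ty":0,"tz":0,"yaw":2},{"tx":0,"ty":0,"tz":0,"yaw":3}]' >/dev/null; python3 o.py
```

```text
14.3 z [0.5282 0.1175 0.1897] head 157.1 F [ 1.5 -0.4 14.6] mz [-0.16 -0.15  0.02]
14.55 z [0.5282 0.1175 0.1897] head 154.1 F [ 0.5 -0.8 13.7] mz [-0.12 -0.18  0.01]
14.8 z [0.5282 0.1175 0.1897] head 151.1 F [ 1.3 -1.2 14.2] mz [-0.08 -0.16  0.05]
```

```bash
A='[{"tx":0,"ty":0,"tz":0,"yaw":2},{"tx":0,"ty":0,"tz":0,"yaw":3}]'; :
python3 -m pendant '[{"tx":0,"ty":0,"tz":0,"yaw":2},{"tx":0,"ty":0,"tz":0,"yaw":3}]' >/dev/null; python3 o.py
python3 -m pendant '[{"tx":0,"ty":0,"tz":0,"yaw":2},{"tx":0,"ty":0,"tz":0,"yaw":3}]' >/dev/null; python3 o.py
python3 -m pendant '[{"tx":0,"ty":0,"tz":0,"yaw":2},{"tx":0,"ty":0,"tz":0,"yaw":3}]' >/dev/null; python3 o.py
python3 -m pendant '[{"tx":0,"ty":0,"tz":0,"yaw":2},{"tx":0,"ty":0,"tz":0,"yaw":3}]' >/dev/null; python3 o.py
```

```text
15.05 z [0.5281 0.1174 0.1897] head 148.1 F [ 0.3 -0.5 14.6] mz [-0.27 -0.06  0.24]
15.3 z [0.5281 0.1174 0.1897] head 145.1 F [-0.5 -1.6 13.8] mz [-0.23 -0.01  0.51]
15.55 z [0.5281 0.1174 0.1897] head 142.2 F [ 0.3 -0.7 14.7] mz [-0.31 -0.04  1.  ]
15.8 z [0.5281 0.1176 0.1899] head 139.1 F [-0.3 -0.6 16.3] mz [-0.26  0.09  0.58]
```

```bash
python3 -m pendant '[{"tx":0,"ty":0,"tz":0,"yaw":1},{"tx":0,"ty":0,"tz":0,"yaw":2}]' >/dev/null; python3 o.py
python3 -m pendant '[{"tx":0,"ty":0,"tz":0,"yaw":1},{"tx":0,"ty":0,"tz":0,"yaw":2}]' >/dev/null; python3 o.py
python3 - <<'E'
from plant import bot, optics
import cv2
cv2.imwrite("pics/w7.png",optics.read_camera("wrist"))
E
```

```text
16.05 z [0.5281 0.1177 0.1898] head 137.1 F [ 0.6  0.9 13.6] mz [-0.05 -0.06 -0.03]
16.3 z [0.5281 0.1176 0.1897] head 135.1 F [ 0.6 -0.2 13.9] mz [-0.05 -0.1   0.08]
```

View pics/w7.png

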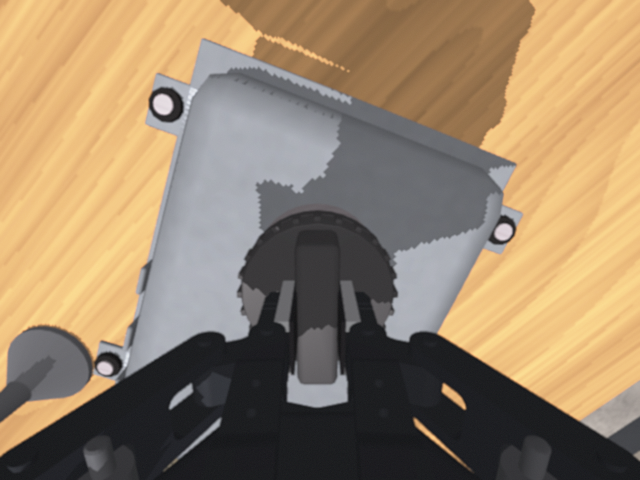

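The torque climbed to about 1.0 N·m and then dropped to about 0 near heading 137°. That looks like one click about 18° after the stop. I'll go 2° more for margin, unload and release.

```bash
python3 -m pendant '[{"tx":0,"ty":0,"tz":0,"yaw":1},{"tx":0,"ty":0,"tz":0,"yaw":2}]' >/dev/null; python3 o.py
python3 -m pendant '[{"tx":0,"ty":0,"tz":-1,"yaw":0},{"tx":0,"ty":0,"tz":-2,"yaw":0},{"tx":0,"ty":0,"tz":-2,"yaw":0}]' >/dev/null; python3 o.py
python3 -m pendant '[{"tx":0,"ty":0,"tz":-0.5,"yaw":0},{"tx":0,"ty":0,"tz":-1,"yaw":0},{"tx":0,"ty":0,"tz":-1,"yaw":0}]' >/dev/null; python3 o.py
```

```text
16.6 z [0.5282 0.1175 0.1897] head 133.1 F [-0.2  0.3 12.8] mz [-0.06 -0.04  0.07]
16.98 z [0.5277 0.1174 0.1908] head 133.1 F [2.7 0.  7.3] mz [ 0.21 -0.72  0.01]
17.35 z [0.5275 0.1173 0.191 ] head 133.1 F [ 5.7  1.7 -2.4] mz [ 0.57 -1.41  0.12]
```

```bash
python3 -m pendant '[{"tx":0,"ty":0,"tz":0,"yaw":0},{"tx":0,"ty":0,"tz":0,"yaw":0},{"tx":0,"ty":0,"tz":0,"yaw":0},{"tx":0,"ty":0,"tz":0,"yaw":0}]' -0.2; python3 o.py
python3 -m pendant '[{"tx":0,"ty":0,"tz":-10,"yaw":0},{"tx":0,"ty":0,"tz":-40,"yaw":0},{"tx":-30,"ty":0,"tz":-80,"yaw":0},{"tx":-70,"ty":0,"tz":-100,"yaw":0},{"tx":-90,"ty":0,"tz":-100,"yaw":0}]'
python3 -m pendant '[{"tx":0,"ty":0,"tz":0,"yaw":0},{"tx":0,"ty":0,"tz":0,"yaw":0},{"tx":0,"ty":0,"tz":0,"yaw":0}]'
python3 - <<'E'
from plant import bot, optics
import cv2,pickle
i=optics.camera_info("wrist"); im=optics.read_camera("wrist"); o=bot.get_obs()
pickle.dump((i,o),open("w8.pkl","wb")); cv2.imwrite("pics/w8.png",im)
s=optics.read_camera("scene"); cv2.imwrite("pics/s8.png",s)
E
```

```text
time_s: 17.85
ee_pos: [0.5263, 0.1166, 0.1909]
tool_rot: [-0.0, 0.398, 0.917, -0.0]
contact_force: [0.1, -0.4, 0.5]
finger_gap: 0.0511
17.85 z [0.5263 0.1166 0.1909] head 133.1 F [ 0.1 -0.4  0.5] mz [ 0.01  0.02 -0.  ]
time_s: 18.48
ee_pos: [0.5898, 0.0494, 0.2929]
tool_rot: [0.002, 0.399, 0.917, 0.001]
contact_force: [-0.4, -0.9, -0.0]
finger_gap: 0.0511
time_s: 18.85
ee_pos: [0.5871, 0.0523, 0.2906]
tool_rot: [-0.001, 0.397, 0.918, -0.0]
contact_force: [-0.0, -0.5, 0.1]
finger_gap: 0.0514
```

View pics/w8.png

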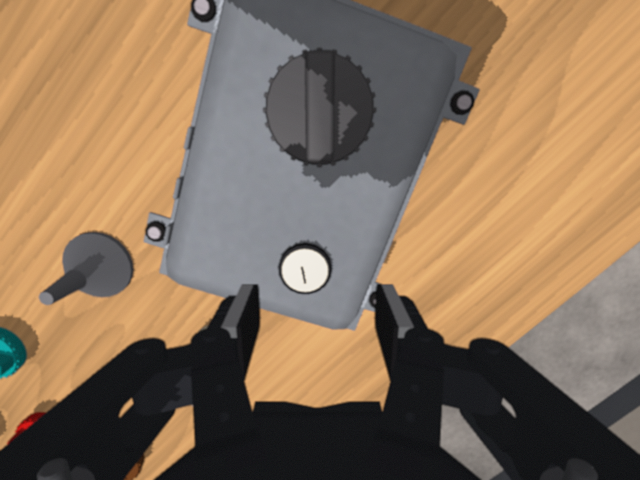

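View pics/s8.png

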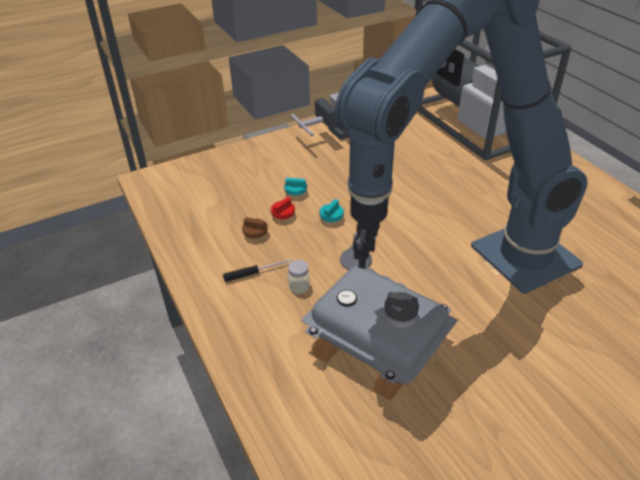

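```bash
python3 - <<'E'
from h import *
import pickle
i,o=pickle.load(open("w8.pkl","rb")); im=cv2.imread("pics/w8.png")
cv2.imwrite("pics/w8c.png",cv2.resize(im[40:175,255:390],None,fx=4,fy=4,interpolation=cv2.INTER_CUBIC))
print("shell c",plane(i,(320,106.5),.185))
a=plane(i,(320.5,53),.207);b=plane(i,(320.5,160),.207);d=a-b; print("bar",(a+b)/2,np.degrees(np.arctan2(d[1],d[0])),np.linalg.norm(d))
E
python3 o.py
```

```text
shell c [0.52766212 0.11735355 0.185     ]
bar [0.52938499 0.1157391  0.207     ] 133.39643999464437 0.062263577210583176
18.95 z [0.5874 0.0519 0.2908] head 133.2 F [-0.2 -0.5 -0. ] mz [0.   0.02 0.01]
```

View pics/w8c.png

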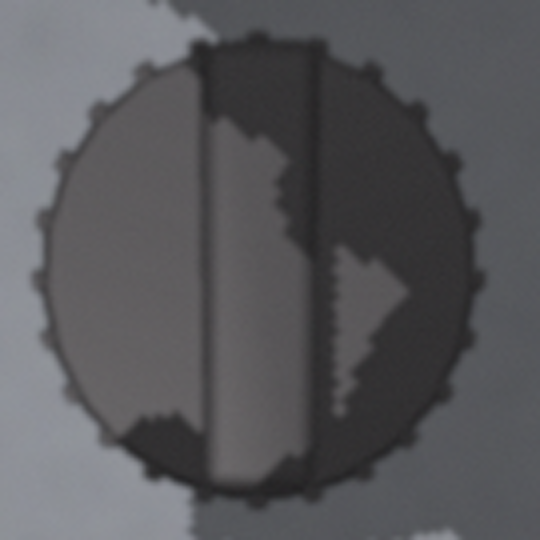

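The cap is centred to within about 1 mm of the neck estimate. It looks level, and the bar stayed at 133°. The bystanders are unmoved, the arm is clear, and the force reading is about zero. I'm handing in.

```bash
python3 -c "
from plant import bot
print(bot.hand_in())"
```

```text
the job is handed in; nothing more can be done
None
```

The cap is on the filler neck, and by all my checks it is locked with one click. The job was handed in at about 19 s, and no verdict was reported.

**What I did:** I gripped the grey cap by its bar and aligned its prongs with the notches. I lowered it in, pressed the seal with about 15 N (2.9 mm) and turned it 72° clockwise.

- **Click:** The prongs met the stop roughly 50° in. Over the next 18° or so the torque rose and then fell to zero in a single hump, which I read as one click. I added about 4° for margin.
- **Lock:** When I unloaded, the cap stayed about 2.2 mm below free contact and resisted a slight upward pull.
- **Final picture:** The cap is centred within about 1 mm, looks level, and its bar stayed at the released angle. The funnel, jar and screwdriver look unmoved, and the arm is clear with the force at about zero.

**What disagreed:**
- **Torque:** It peaked near 1.0 N·m, not the 0.5 stated, and the expected 0.1 N·m of turning friction hardly showed.
- **Camera:** The top camera put the neck 3 to 4 mm from where the wrist camera did. I used the wrist camera, and the cap went in without resistance.

I could not read the clutch angle directly. I put it at 0.3 to 0.4 rad from the heading and the torque curve.

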